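# Hold the focus-drive tensioner back for its belt

## Robot

A 6-joint arm with a two-finger parallel gripper is mounted at the origin on the work surface. World frame = base frame: x ahead of the robot, y to its left, z up, the work surface at z = 0. Lengths are in m, angles in rad, forces in N, time in s.
With the tool pointing down it reaches from about 0.35 to 0.95 m from the base axis. Payload 17.4 kg.
Tool frame: the origin (TCP) lies on the front face of the gripper's body, between the roots of the fingers; the fingertips stand 84 mm ahead of it and the grasp point (between the pads) lies 65 mm ahead of it (arm.grip_depth is the z of the grasp point in the tool frame, in m); z points along the fingers, y is the line along which they close (so a half turn about z gives the same grasp; the last joint's range is limited). The gripper opens to 93 mm and grips with 3 to 60 N. Pads are 15 mm wide; open, the fingers measure 128 mm over their backs; the gripper's body (75 mm by 188 mm) begins 65 mm behind the grasp point.
Start: joints at [1.287, 0.116, 1.442, -0, 1.584, -0.038], TCP at [0.164, 0.655, 0.303] pointing down, gripper open.
Joint ranges: [-2.83, 2.83], [-0.83, 2.19], [0.07, 2.5], [-1.14, 4.28], [0.01, 3], [-2.97, 2.97]. Speed limits (rad/s): [1.89, 1.89, 2.22, 3.14, 3.14, 3.14].

## Interface

Orientations are given as a unit quaternion [w, x, y, z].
In Python, from plant import sensors, vision, arm, trace, landmark_of gives the robot as it stands.
- The arm moves only by the tool move_arm, never from a script. Its argument "targets" is a list of rows, each an object with "travel": the shift along the tool's x, y, z as a fraction of full scale, a list of three; "dr": the turn, a rotation vector about the tool's x, y, z as a fraction of full scale, a list of three; "claw": the opening, from 0 (shut) to 1 (fully open). A call has 1 to 12 rows; each row shifts and turns the commanded pose from where the row before left it, along the tool's axes as they then stand; what a row does not reach is not made up. Full scale, the value 1, is 1000 mm for a shift and pi/2 rad for a turn. A row lasts 1/8 s, in which the tool goes at most 62.5 mm and 10.7 degrees, less where a joint would pass 70% of its speed; a pose out of reach is approached as far as the arm can. A call with a number of a shift or a turn outside -1 to 1 is refused whole. A call with a gripper value outside its range is refused whole. The fingers move at their own pace and stop on an object; "squeeze" is the grip in N (left out, the last holds). Time passes only in rows, so rows that do not move let the fingers close. It gives the time, the measured TCP pose, the force, the opening and the grip force at its end, in the units of the state.
- sensors.read_state(): the state, without advancing time (a new reading comes with each control period).
- vision.camera(name): name is "scene" or "side" or "wrist"; returns (picture, depth): 420x560x3 uint8, red, green, blue; 420x560 float32, m along the optical axis (not along the pixel's ray), 0 where there is no reading.
- vision.get_calibration(name): a dict with "vfov" (degrees; the focal length in pixels is half the picture's height over the tangent of half this angle, whatever the lens; pixels are square), "cx", "cy" (the principal point, pixels), "cam_to_world" (4x4, takes a point from camera to world coordinates); the wrist camera has in their place "mount" (4x4, takes a point from camera to tool coordinates, whose origin is the TCP and whose axes are the flange's). Camera axes: x right, y down, z forward; pixel columns grow to the right and rows downward; lengths in m; the calibration is good to about 2 mm. A picture is of the moment at which its call begins: read the wrist's pose just before it. get_calibration takes no time and is no camera call.
- arm.finish_job(): hands the job in; it is judged then, once.
Trained networks look in the newest picture that a camera, given by its name, has taken for a name from the list of things; names that differ only in an ending like _2 or _b are one class to them, and where a whole thing is asked for, a point or a joint stands for the part that bears it (a point fixed in the world has none). Each returns a list of dicts, best first, with "score" (0 to 1); they miss things now and then, are a little off and sometimes report something else, mostly with a low value. They report only what shows in the picture. A call takes as long as a camera call.
- trace(camera, thing): "mask" (420x560 bool, what is visible of it) and "box" ([left, top, right, bottom] in pixels, round what is visible of it).
- landmark_of(camera, thing): "uv" ([column, row] in pixels: a listed point, or the origin of a listed thing).
The state is a dict: "time": time; "joints": joint angles; "joint_velocities": joint speeds; "effort": joint torques, N m; "ee_pos": TCP position; "ee_rot": TCP orientation; "ft_force": force on the tool from outside, world axes, zero at the start; "ft_torque": the same for the moment, N m; "finger_gap": finger opening in m; "finger_force": force on a finger pad.
Only numpy, scipy, OpenCV 4.12 (cv2) and the standard library are available. Lean on these libraries where they do the work, as an engineer would, in place of code of your own. Each camera call takes 0.05 s, during which the arm holds its last target. There are 200 camera calls.

## Task

Get the microscope's focus drive ready for its belt: first swing the steel hasp with the yellow end over and down until it lies flat in its catch, over the brass staple, and stays there. Then, by its upright red post, push the sprung orange tensioner arm back, away from the two belt pulleys, past the click of its pawl, and keep holding it back there: the program finishes while still holding it, because the arm springs back if let go. Leave the oil bottle, the slide box and the screwdriver where they are.

Things in the scene. Friction and masses are not known exactly. Their poses are not given: they have to be found in the camera images.
- drive: Focus drive unit screwed to the bench: black plate 170 (x) x 300 (y) x 10 mm, origin at the centre of its underside on the bench, x across, y along its length, z up; it does not move in an episode. Offsets below are in this frame, mm. Stepper motor (steel can, blue box) with a small aluminium pulley (r 13) at x 55, y 65 and a white pulley (r 25) at x 55, y -105; both end 47 above the bench (their shafts 51 and 52). The belt is not fitted.
- hasp_hinge (a point): The middle of the hasp's hinge pin, at x -30, y 40, z 21.5 in the drive frame; the hinge axis is the drive's x axis.
- hasp_tip (a point): The free end (yellow) of the hasp, a flat steel strap 22 wide, 3 thick, 86 long, this point being 85 from the hinge pin. Closed it lies level along the drive's +y, its middle plane 21.5 above the bench, on a grey catch block; a brass staple 12 wide then stands 11.5 above its middle plane, through a slot 28 to 50 from the hinge pin, so press the strap down 60 to 80 from the pin. Open, it stands up over the hinge and closes by swinging over towards +y.
- hasp (a joint): Opening angle of the hasp, rad: 0 closed, flat in the catch (a hard stop); starts between 1.0 and 1.8 (1.57 is upright, more leans back to the drive's -y). A stiff hinge (0.05 N m) keeps it where it is left; push it over from its -y side, about 1 to 2 N.
- pivot (a point): The tensioner arm's pivot: a vertical axis at x -40, y -85 in the drive frame (this point 20 above the bench).
- idler_post: Upright post on the end of the orange tensioner arm, 85 from the pivot, the part to push or grip. Origin on the post's axis, 20 above the bench. From 46 to 82 above the bench it is a plain red round handle, 18 in diameter; below that is a white grooved roller of 24 diameter, 33 to 47 above the bench. The post moves with the arm, about the pivot, and also spins freely on its own axis. At rest it stands at x 25, y -30 in the drive frame.
- post_top (a point): The centre of the red handle's top, 82 above the bench.
- tensioner (a joint): Angle of the tensioner arm, rad: 0 at rest against its stop, growing as it is pushed back (counter-clockwise seen from above, the post moving to the drive's -x and +y). The spring asks about 6 N at the post at 0, 10 N at 0.5 and 12 N at 0.78, where a hard stop ends the travel. The pawl meets the tooth at about 0.25, adding up to about 3 N, clicks over it at 0.40 and has dropped behind it at 0.55. The click does not keep the arm there: let go, it springs back to 0.
- pawl (a joint): Lift of the small sprung steel pawl beside the pivot, m: 0 down, 0.002 on top of the tooth (at tensioner 0.40), 0 again once past it.
- oil: Amber oil bottle with a black cap, 28 in diameter, 55 high, standing; origin at the centre of its underside. Not to be disturbed.
- slide_box: Closed slide box, blue with a white lid, 87 x 102 x 34 high; origin at the centre of its underside. Not to be disturbed.
- driver: Screwdriver with a red handle, 150 long, lying along its own x, handle to -x. Not to be disturbed.

How it is judged:
By the outcome, as a careful person would: the job done as asked, in the order asked, and still so for the second after the job is handed in, while the arm keeps its last pose, push and grip.
It also fails if it takes over 45 s, if anything falls off the work surface, if the arm or the gripper's body presses on something with over 40 N, if the wrist force passes 120 N, or if a joint passes its speed limit or range.

## Working session

There is one attempt and no reset: what is moved stays moved. The work goes in short steps, Python scripts to look and compute and a tool call to move; the robot and the scene stay as the last step left them, time stands still between calls to the robot, and variables do not carry over. Pictures are saved under pics/ and viewed, at most 10 in all, crops included, and the job is handed in when it is done.

Besides the shell and the picture viewer there is one more tool, called after ">>>" as name(argument=value, ...) on one line, values as JSON. move_arm: Moves the arm, as the interface text tells. Its arguments: {"type":"object","properties":{"targets":{"type":"array","items":{"type":"object","properties":{"travel":{"type":"array","items":{"type":"number"}},"dr":{"type":"array","items":{"type":"number"}},"claw":{"type":"number"}}}},"squeeze":{"type":"number"}},"required":["targets"]}

```bash
mkdir -p pics
cat > h.py <<'E'
import numpy as np, cv2
from plant import sensors, vision, arm, trace, landmark_of
from scipy.spatial.transform import Rotation as R
def calib(n):
    c=vision.get_calibration(n); f=210/np.tan(np.radians(c["vfov"])/2)
    if n=="wrist":
        s=sensors.read_state(); T=np.eye(4); q=s["ee_rot"]
        T[:3,:3]=R.from_quat([q[1],q[2],q[3],q[0]]).as_matrix(); T[:3,3]=s["ee_pos"]
        M=T@np.array(c["mount"])
    else: M=np.array(c["cam_to_world"])
    return f,c["cx"],c["cy"],M
def ray(cal,uv):
    f,cx,cy,M=cal; d=M[:3,:3]@np.array([(uv[0]-cx)/f,(uv[1]-cy)/f,1]); return M[:3,3],d
def at_z(cal,uv,z):
    o,d=ray(cal,uv); return o+d*(z-o[2])/d[2]
def cloud(cal,dep):
    f,cx,cy,M=cal; v,u=np.mgrid[:420,:560]
    P=np.stack([(u-cx)/f*dep,(v-cy)/f*dep,dep],-1); return P@M[:3,:3].T+M[:3,3]
E
python3 - <<'E'
from h import *
s=sensors.read_state(); print(s)
for n in ["scene","side","wrist"]:
    cal=calib(n); im,d=vision.camera(n); cv2.imwrite(f"pics/{n}0.png",im[:,:,::-1]); print(n,cal[0],cal[3].round(3).tolist())
    P=cloud(cal,d)
    for t in ["drive","hasp_hinge","hasp_tip","pivot","idler_post","post_top","oil","slide_box","driver"]:
        for r in landmark_of(n,t)[:1]:
            u,v=np.round(r["uv"]).astype(int)
            print(t,round(r["score"],2),[u,v],P[min(max(v,0),419),min(max(u,0),559)].round(3))
E
```

```text
{'time': 0.0, 'joints': array([ 1.28719909e+00,  1.16466915e-01,  1.44226996e+00, -3.24144549e-05,
        1.58402161e+00, -3.78165631e-02]), 'joint_velocities': array([-6.02098783e-04, -1.32292282e-03,  1.93348979e-03,  1.40961815e-03,
       -1.29298581e-04, -7.36573697e-05]), 'effort': array([ 2.22544288e-03, -7.21263671e+01, -6.22611380e+01,  7.80436001e-02,
        2.39988818e-02, -1.53833271e-04]), 'ee_pos': array([0.16423019, 0.65459527, 0.30201508]), 'ee_rot': array([-7.72785163e-05,  1.22581439e-01,  9.92458287e-01, -5.77996244e-04]), 'ft_force': array([0.4564022 , 0.44792843, 0.68406952]), 'ft_torque': array([-0.02620416, -0.00948026, -0.0465805 ]), 'finger_force': 0.0, 'finger_gap': 0.0927266162142123}
scene 382.97306259812575 [[-0.825, 0.305, -0.475, 0.89], [0.565, 0.475, -0.675, 0.458], [0.02, -0.825, -0.564, 0.471], [0.0, 0.0, 0.0, 1.0]]
drive 0.6 [np.int64(291), np.int64(247)] [0.544 0.009 0.009]
hasp_hinge 0.79 [np.int64(317), np.int64(246)] [0.516 0.051 0.027]
hasp_tip 0.95 [np.int64(318), np.int64(210)] [ 0.412 -0.07   0.001]
pivot 0.8 [np.int64(292), np.int64(213)]
[... 520 characters left out ...]
3), np.int64(235)] [0.51  0.055 0.061]
hasp_hinge 0.62 [np.int64(300), np.int64(245)] [0.518 0.052 0.027]
hasp_tip 0.54 [np.int64(296), np.int64(215)] [0.529 0.053 0.102]
pivot 0.57 [np.int64(346), np.int64(220)] [ 0.48  -0.066  0.031]
idler_post 0.49 [np.int64(306), np.int64(216)] [ 0.554 -0.021  0.035]
post_top 0.8 [np.int64(307), np.int64(193)] [ 0.622 -0.127  0.   ]
oil 0.61 [np.int64(326), np.int64(285)] [0.423 0.103 0.021]
slide_box 0.95 [np.int64(252), np.int64(199)] [0.686 0.004 0.034]
driver 0.92 [np.int64(361), np.int64(194)] [ 0.514 -0.203  0.001]
wrist 356.5679548406504 [[0.243, 0.933, 0.265, 0.09], [0.97, -0.234, -0.066, 0.672], [0.0, 0.273, -0.962, 0.385], [0.0, 0.0, 0.0, 1.0]]
```

View pics/scene0.png

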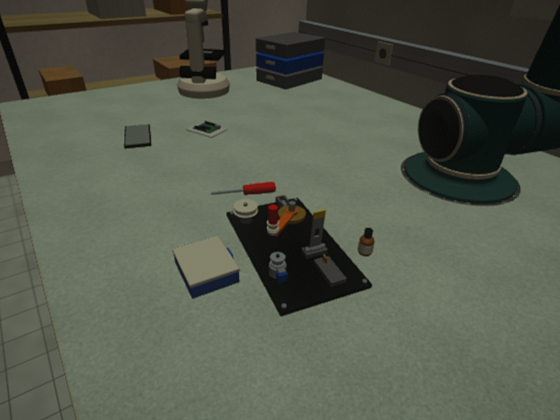

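View pics/side0.png

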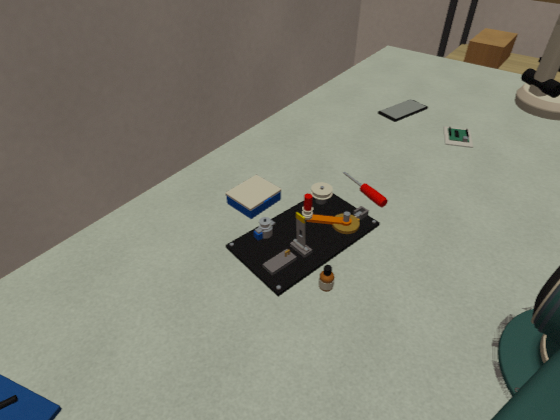

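Run:
```python
from h import *
from scipy.optimize import least_squares
obs=[]
L={"drive":(0,0,0),"hasp_hinge":(-30,40,21.5),"pivot":(-40,-85,20),"idler_post":(25,-30,20),"post_top":(25,-30,82)}
for n in ["scene","side"]:
    cal=calib(n); vision.camera(n)
    for t in L:
        r=landmark_of(n,t)
        if r and t!="drive": obs.append((cal,t,r[0]["uv"]))
def proj(cal,p):
    f,cx,cy,M=cal; c=M[:3,:3].T@(p-M[:3,3]); return np.array([cx+f*c[0]/c[2],cy+f*c[1]/c[2]])
def D(x,p): 
    c,s=np.cos(x[2]),np.sin(x[2]); p=np.array(p)/1000; return np.array([x[0]+c*p[0]-s*p[1],x[1]+s*p[0]+c*p[1],p[2]])
f=lambda x:np.concatenate([proj(c,D(x,L[t]))-u for c,t,u in obs])
best=min((least_squares(f,[.54,.01,a],loss="soft_l1") for a in np.arange(-3,3.1,1)),key=lambda r:r.cost)
print(best.x,best.cost); 
for (c,t,u),e in zip(obs,f(best.x).reshape(-1,2)): print(t,e.round(1))
for t in L: print(t,D(best.x,L[t]).round(3))
# hasp angle from tip
cals={n:calib(n) for n in["scene","side"]}
tips={}
for n in cals:
    vision.camera(n); tips[n]=[(r["uv"],r["score"]) for r in landmark_of(n,"hasp_tip")[:2]]
print(tips)
for a in np.arange(1,1.85,.1):
    p=D(best.x,(-30,40+85*np.cos(a),21.5+85*np.sin(a))); print(round(a,2),p.round(3),[proj(cals[n],p).round(0) for n in cals])
```

```text
[ 0.54044965  0.000865   -0.1732489 ] 11.220490392859777
hasp_hinge [0.1 1. ]
pivot [-0.9  1.2]
idler_post [-4.1 -1.3]
post_top [0.  1.7]
hasp_hinge [ 0.3 -0.3]
pivot [1.1 0.5]
idler_post [-0.6  0.8]
post_top [2.6 2.9]
drive [0.54  0.001 0.   ]
hasp_hinge [0.518 0.045 0.022]
pivot [ 0.486 -0.076  0.02 ]
idler_post [ 0.56  -0.033  0.02 ]
post_top [ 0.56  -0.033  0.082]
{'scene': [([319.0, 210.6], 0.88)], 'side': [([297.1, 218.4], 0.64)]}
1.0 [0.526 0.091 0.093] [array([331., 230.]), array([286., 230.])]
1.1 [0.524 0.083 0.097] [array([329., 225.]), array([289., 226.])]
1.2 [0.523 0.076 0.101] [array([326., 221.]), array([292., 223.])]
1.3 [0.522 0.068 0.103] [array([324., 217.]), array([295., 220.])]
1.4 [0.52  0.06  0.105] [array([322., 214.]), array([298., 217.])]
1.5 [0.519 0.051 0.106] [array([319., 211.]), array([301., 215.])]
1.6 [0.517 0.043 0.106] [array([317., 208.]), array([304., 213.])]
1.7 [0.516 0.035 0.106] [array([315., 206.]), array([307., 211.])]
1.8 [0.514 0.026 0.104] [array([312., 204.]), array([310., 210.])]
```

The scene view shows the drive near (290,250), with the hasp nearly upright (tip at about 318,211) and the red post at (274,208). In the side view the hasp tip is at (297,216) and the post at (307,195). The oil bottle is at the drive's -x side, clear of the hasp. I'll go over it for a wrist look.

>>> move_arm(targets=[{"travel": [-0.033, -0.036, 0], "dr": [0, 0, 0], "claw": 0}, {"travel": [-0.033, -0.036, 0], "dr": [0, 0, 0], "claw": 0}, {"travel": [-0.033, -0.036, 0], "dr": [0, 0, 0], "claw": 0}, {"travel": [-0.033, -0.036, 0], "dr": [0, 0, 0], "claw": 0}, {"travel": [-0.033, -0.036, 0], "dr": [0, 0, 0], "claw": 0}, {"travel": [-0.033, -0.036, 0], "dr": [0, 0, 0], "claw": 0}, {"travel": [-0.033, -0.036, 0], "dr": [0, 0, 0], "claw": 0}, {"travel": [-0.033, -0.036, 0], "dr": [0, 0, 0], "claw": 0}, {"travel": [-0.033, -0.036, 0], "dr": [0, 0, 0], "claw": 0}, {"travel": [-0.033, -0.036, 0], "dr": [0, 0, 0], "claw": 0}, {"travel": [-0.033, -0.036, 0], "dr": [0, 0, 0], "claw": 0}, {"travel": [-0.033, -0.036, 0], "dr": [0, 0, 0], "claw": 0}])

```text
time: 3.8
ee_pos: [0.4437, 0.1378, 0.303]
ee_rot: [0.0, 0.123, 0.992, 0.0]
ft_force: [0.3, 0.1, -0.2]
finger_gap: 0.0005
finger_force: 0.0
```

>>> move_arm(targets=[{"travel": [-0.033, -0.036, 0], "dr": [0, 0, 0], "claw": 0}, {"travel": [-0.033, -0.036, 0], "dr": [0, 0, 0], "claw": 0}, {"travel": [-0.033, -0.036, 0], "dr": [0, 0, 0], "claw": 0}, {"travel": [0, 0, 0], "dr": [0, 0, 0.118], "claw": 0}, {"travel": [0, 0, 0], "dr": [0, 0, 0.118], "claw": 0}, {"travel": [0, 0, 0], "dr": [0, 0, 0.118], "claw": 0}, {"travel": [0, 0, 0], "dr": [0, 0, 0.118], "claw": 0}, {"travel": [0, 0, 0], "dr": [0, 0, 0.118], "claw": 0}, {"travel": [0, 0, 0], "dr": [0, 0, 0.118], "claw": 0}, {"travel": [0, 0, 0], "dr": [0, 0, 0.118], "claw": 0}, {"travel": [0, 0, 0], "dr": [0, 0, 0.118], "claw": 0}, {"travel": [0, 0, 0], "dr": [0, 0, 0], "claw": 0}])

```text
time: 5.3
ee_pos: [0.513, 0.0105, 0.3028]
ee_rot: [0.0, 0.76, 0.65, 0.0]
ft_force: [0.0, 0.2, 0.0]
finger_gap: 0.0004
finger_force: 0.0
```

```bash
cat > fit.py <<'E'
from h import *
from scipy.optimize import least_squares
import sys
L={"hasp_hinge":(-30,40,21.5),"pivot":(-40,-85,20),"idler_post":(25,-30,20),"post_top":(25,-30,82)}
def proj(cal,p):
    f,cx,cy,M=cal; c=M[:3,:3].T@(p-M[:3,3]); return np.array([cx+f*c[0]/c[2],cy+f*c[1]/c[2]])
def D(x,p): 
    c,s=np.cos(x[2]),np.sin(x[2]); p=np.array(p)/1000; return np.array([x[0]+c*p[0]-s*p[1],x[1]+s*p[0]+c*p[1],p[2]])
def inv(x,p):
    c,s=np.cos(x[2]),np.sin(x[2]); d=np.array(p)[:2]-x[:2]; return np.array([c*d[0]+s*d[1],-s*d[0]+c*d[1],p[2]])*1000
E
python3 - <<'E'
from fit import *
s=sensors.read_state(); print(s["time"],s["ee_pos"],s["ee_rot"],s["joints"].round(2))
obs=[]; cals={}
for n in ["scene","side","wrist"]:
    cal=cals[n]=calib(n); im,d=vision.camera(n)
    if n=="wrist": cv2.imwrite("pics/w1.png",im[:,:,::-1]); np.save("d1.npy",d)
    for t in list(L)+["hasp_tip"]:
        r=landmark_of(n,t)
        if r: obs.append((cal,t,r[0]["uv"],n,r[0]["score"]))
def f(x):
    LL=dict(L); LL["hasp_tip"]=(-30,40+85*np.cos(x[3]),21.5+85*np.sin(x[3]))
    return np.concatenate([proj(c,D(x,LL[t]))-u for c,t,u,_,_ in obs])
b=least_squares(f,[.54,.001,-.173,1.5],loss="soft_l1"); print(b.x,b.cost)
for o,e in zip(obs,f(b.x).reshape(-1,2)): print(o[3],o[1],np.round(o[2]),round(o[4],2),e.round(1))
print("tcp drive",inv(b.x,s["ee_pos"]))
E
```

```text
5.3 [0.51296238 0.01048815 0.30284164] [7.71414322e-05 7.60320398e-01 6.49548214e-01 6.52337170e-05] [-0.03 -0.24  1.78 -0.    1.6   0.13]
[ 5.39767856e-01  4.94103321e-05 -1.76452240e-01  1.46742040e+00] 201.56809696038377
scene hasp_hinge [314. 245.] 0.79 [0.6 1.7]
scene pivot [272. 205.] 0.65 [18.   6.7]
scene idler_post [275. 234.] 0.89 [-2.8 -1. ]
scene post_top [273. 205.] 0.51 [-0.8  1.9]
scene hasp_tip [320. 213.] 0.91 [-0.4 -1.6]
side hasp_hinge [363. 193.] 0.74 [-60.9  51.4]
side pivot [345. 219.] 0.92 [1.  1.1]
side idler_post [309. 218.] 0.52 [-1.9 -1.1]
side post_top [304. 237.] 0.58 [  3.9 -41.8]
side hasp_tip [294. 217.] 0.54 [ 6.1 -1.6]
wrist hasp_hinge [286. 145.] 0.9 [-0.3 -1.1]
wrist pivot [274. 253.] 0.7 [0.7 3.8]
wrist idler_post [340. 210.] 0.65 [-3.8  0.4]
wrist post_top [342. 231.] 0.93 [3.3 0.4]
wrist hasp_tip [286. 146.] 0.69 [-0.6 -1.2]
tcp drive [-28.22165043   5.57127856 302.8416433 ]
```

View pics/w1.png

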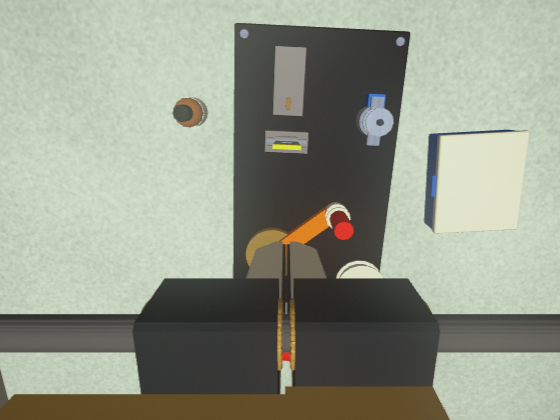

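The wrist view shows the hasp edge-on with its yellow tip at (287,147), the post top at (343,231) and the staple at (288,103). That agrees with the fit, and the oil bottle at (188,112) is clear of my path. Now I'll swing the hasp over.

>>> move_arm(targets=[{"travel": [0, 0, 0.043], "dr": [0, 0, 0], "claw": 0}, {"travel": [0, 0, 0.043], "dr": [0, 0, 0], "claw": 0}, {"travel": [0, 0, 0.043], "dr": [0, 0, 0], "claw": 0}, {"travel": [0.016, 0, 0], "dr": [0, 0, 0], "claw": 0}, {"travel": [0.016, 0, 0], "dr": [0, 0, 0], "claw": 0}, {"travel": [0.019, 0, 0.002], "dr": [0, 0, 0], "claw": 0}, {"travel": [0.01, 0, 0.005], "dr": [0, 0, 0], "claw": 0}, {"travel": [0.01, 0, 0.004], "dr": [0, 0, 0], "claw": 0}, {"travel": [0.009, 0, 0.0075], "dr": [0, 0, 0], "claw": 0}, {"travel": [0.0075, 0, 0.007], "dr": [0, 0, 0], "claw": 0}, {"travel": [0.006, 0, 0.009], "dr": [0, 0, 0], "claw": 0}, {"travel": [0, 0, 0], "dr": [0, 0, 0], "claw": 0}])

```text
time: 7.7
ee_pos: [0.5274, 0.1031, 0.1383]
ee_rot: [-0.0, 0.761, 0.649, -0.001]
ft_force: [0.3, 0.4, 0.0]
finger_gap: 0.0005
finger_force: 0.0
```

Run:
```python
from fit import *
s=sensors.read_state(); x=[.5398,0,-.1765]
print(s["time"],inv(x,s["ee_pos"])-[0,0,84],s["ft_force"])
im,d=vision.camera("scene"); cv2.imwrite("pics/s2.png",cv2.resize(im[150:330,200:440,::-1],None,fx=3,fy=3))
```

```text
7.7 [-30.32762971  99.3092698   54.25715529] [0.26928803 0.36173068 0.03266425]
```

View pics/s2.png

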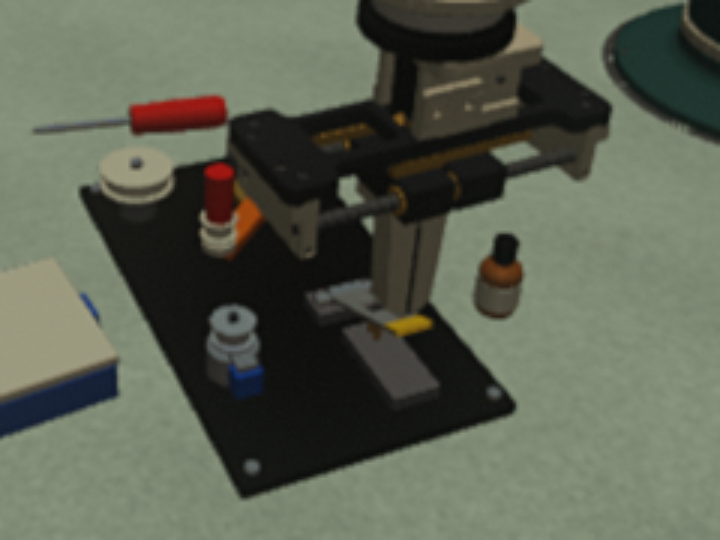

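The picture shows the hasp swung over ahead of the fingers, its yellow tip at (408,325), leaning above the staple. I'll continue down and press it flat.

>>> move_arm(targets=[{"travel": [0.005, 0, 0.009], "dr": [0, 0, 0], "claw": 0}, {"travel": [0.003, 0, 0.011], "dr": [0, 0, 0], "claw": 0}, {"travel": [0.002, 0, 0.009], "dr": [0, 0, 0], "claw": 0}, {"travel": [0, 0, 0.003], "dr": [0, 0, 0], "claw": 0}, {"travel": [0, 0, 0], "dr": [0, 0, 0], "claw": 0}])

```text
time: 8.38
ee_pos: [0.5292, 0.1129, 0.1074]
ee_rot: [-0.0, 0.761, 0.649, -0.0]
ft_force: [-4.6, 1.6, 5.4]
finger_gap: 0.0006
finger_force: 2.8
```

>>> move_arm(targets=[{"travel": [0, 0, 0.002], "dr": [0, 0, 0], "claw": 0}, {"travel": [0, 0, 0], "dr": [0, 0, 0], "claw": 0}, {"travel": [0, 0, 0], "dr": [0, 0, 0], "claw": 0}])

```text
time: 8.75
ee_pos: [0.5294, 0.1129, 0.1068]
ee_rot: [-0.0, 0.761, 0.649, 0.0]
ft_force: [-11.2, -0.7, 21.8]
finger_gap: 0.0006
finger_force: 10.8
```

Run:
```python
from fit import *
s=sensors.read_state(); x=[.5398,0,-.1765]
print(s["time"],inv(x,s["ee_pos"])-[0,0,84],s["ft_force"])
im,d=vision.camera("scene"); a=cv2.resize(im[190:310,240:400,::-1],None,fx=3.5,fy=3.5)
cv2.imwrite("pics/s3.png",a)
```

```text
8.75 [-30.08860765 109.32168401  22.80863993] [-11.22369231  -0.69577314  21.75550309]
```

View pics/s3.png

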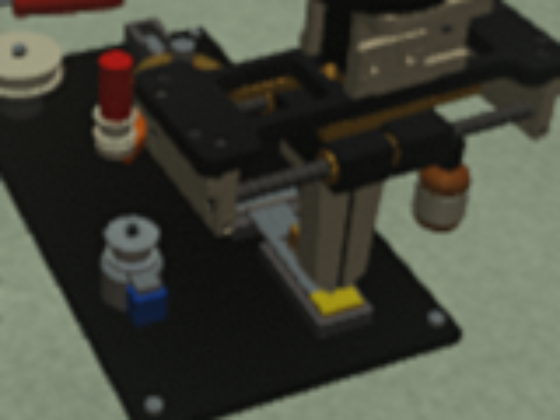

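The yellow end lies flat on the grey catch, at (338,300) in the crop. The fingertip height of 22.8 mm matches the strap's top surface at 23 mm. Next I'll lift and move over the post.

>>> move_arm(targets=[{"travel": [0, 0, -0.02], "dr": [0, 0, 0], "claw": 0}, {"travel": [0, 0, -0.054], "dr": [0, 0, 0], "claw": 0}, {"travel": [0, 0, -0.054], "dr": [0, 0, 0], "claw": 0}, {"travel": [-0.035, 0.013, 0], "dr": [0, 0, 0], "claw": 0.6}, {"travel": [-0.035, 0.013, 0], "dr": [0, 0, 0], "claw": 0.6}, {"travel": [-0.035, 0.013, 0], "dr": [0, 0, 0], "claw": 0.6}, {"travel": [-0.035, 0.013, 0], "dr": [0, 0, 0], "claw": 0.6}, {"travel": [0, 0, 0], "dr": [0, 0, 0.111], "claw": 0.6}, {"travel": [0, 0, 0], "dr": [0, 0, 0.111], "claw": 0.6}, {"travel": [0, 0, 0], "dr": [0, 0, 0.111], "claw": 0.6}, {"travel": [0, 0, 0], "dr": [0, 0, 0], "claw": 0.6}])

```text
time: 10.18
ee_pos: [0.5586, -0.0338, 0.2337]
ee_rot: [0.0, 0.902, 0.431, 0.0]
ft_force: [1.0, 0.5, -0.7]
finger_gap: 0.0558
finger_force: 0.0
```

Run:
```python
from fit import *
s=sensors.read_state(); x=[.5398,0,-.1765]
print(s["time"],inv(x,s["ee_pos"])-[0,0,84],s["ee_rot"],s["ft_force"],s["joints"].round(2),s["finger_gap"])
cal=calib("wrist"); im,d=vision.camera("wrist"); cv2.imwrite("pics/w4.png",im[:,:,::-1])
for r in landmark_of("wrist","post_top")[:2]: print(r, inv(x,at_z(cal,r["uv"],.082)))
P=cloud(cal,d)
for r in trace("wrist","idler_post")[:2]:
    q=P[r["mask"]&(d>0)]; q=q[(q[:,2]>.076)&(q[:,2]<.09)]; print(r["score"],len(q)); 
    if len(q): print(inv(x,np.median(q,0)), (q.max(0)-q.min(0)))
print(inv(x,[.56,-.03,.08]))
vision.camera("side")
for n in("wrist","side"):
  for t in("hasp_tip","hasp_hinge"):
    c=calib(n)
    for r in landmark_of(n,t)[:1]: print(n,t,r["score"],r["uv"],inv(x,at_z(c,r["uv"],.0215)))
```

```text
10.175 [ 24.47521175 -29.95665962 149.72479502] [1.44367899e-04 9.02446022e-01 4.30802887e-01 1.73793286e-04] [ 0.98350022  0.45394335 -0.73345213] [-0.11 -0.11  1.78 -0.    1.47  0.57] 0.05575275416291085
{'uv': [282.8, 213.8], 'score': 0.65} [ 23.15427165 -27.83151195  82.        ]
0.67 525
[ 24.19026461 -28.93606312  81.72377992] [0.01697174 0.01750906 0.00809185]
[ 25.15372916 -25.98711044  80.        ]
wrist hasp_tip 0.81 [125.3, 50.3] [-28.97907103 128.12005201  21.5       ]
wrist hasp_hinge 0.63 [185.5, 151.4] [-30.80661428  41.39973891  21.5       ]
side hasp_tip 0.79 [265.8, 267.3] [-25.5024921  135.04263924  21.5       ]
side hasp_hinge 0.62 [301.3, 244.4] [-27.8846944   40.58273859  21.5       ]
```

View pics/w4.png

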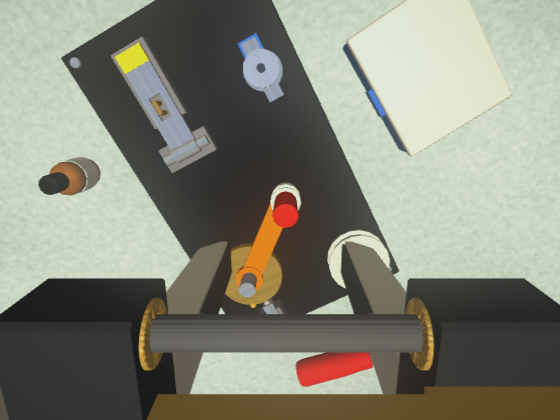

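The wrist view shows the hasp flat with the staple through its slot (160,105), and the post top at (285,215), centred below the fingers. I'll descend and grip the handle.

>>> move_arm(targets=[{"travel": [0.001, 0, 0.049], "dr": [0, 0, 0], "claw": 0.6}, {"travel": [0, 0, 0.047], "dr": [0, 0, 0], "claw": 0.6}, {"travel": [0, 0, 0], "dr": [0, 0, 0], "claw": 0}, {"travel": [0, 0, 0], "dr": [0, 0, 0], "claw": 0}, {"travel": [0, 0, 0], "dr": [0, 0, 0], "claw": 0}, {"travel": [0, 0, 0], "dr": [0, 0, 0], "claw": 0}], squeeze=35)

```text
time: 11.32
ee_pos: [0.5597, -0.033, 0.1387]
ee_rot: [0.001, 0.903, 0.43, 0.001]
ft_force: [0.4, -0.2, 0.3]
finger_gap: 0.0204
finger_force: 0.0
```

Run:
```python
from fit import *
s=sensors.read_state(); x=[.5398,0,-.1765]
p=inv(x,s["ee_pos"]); print(s["time"],p-[0,0,84],s["ft_force"],s["finger_gap"],s["finger_force"])
q=s["ee_rot"]; T=R.from_quat([q[1],q[2],q[3],q[0]]).as_matrix()
piv=D(x,(-40,-85,0))[:2]; r=s["ee_pos"][:2]-piv; print(np.hypot(*r))
prev=np.zeros(2)
for a in [.1,.2,.3,.4,.5,.6,.66]:
    c,sn=np.cos(a),np.sin(a); d=np.array([[c,-sn],[sn,c]])@r-r
    t=(T.T@np.r_[d,0])[:2]; print(a,(t-prev).round(4),t.round(4)); prev=t
```

```text
11.325 [ 25.39959777 -29.01033355  54.72334164] [ 0.41674772 -0.17567638  0.2963117 ] 0.02037062642866258 0.0
0.08609268341904362
0.1 [ 0.0026 -0.0082] [ 0.0026 -0.0082]
0.2 [ 0.0018 -0.0084] [ 0.0044 -0.0166]
0.3 [ 0.0009 -0.0086] [ 0.0053 -0.0252]
0.4 [ 0.0001 -0.0086] [ 0.0054 -0.0338]
0.5 [-0.0008 -0.0086] [ 0.0046 -0.0423]
0.6 [-0.0016 -0.0084] [ 0.003  -0.0508]
0.66 [-0.0014 -0.005 ] [ 0.0016 -0.0558]
```

>>> move_arm(targets=[{"travel": [0, 0, 0], "dr": [0, 0, 0], "claw": 0}, {"travel": [0, 0, 0], "dr": [0, 0, 0], "claw": 0}, {"travel": [0, 0, 0], "dr": [0, 0, 0], "claw": 0}])

```text
time: 11.7
ee_pos: [0.5595, -0.0327, 0.1383]
ee_rot: [-0.0, 0.903, 0.43, 0.001]
ft_force: [-2.7, 3.5, 6.6]
finger_gap: 0.0175
finger_force: 35.0
```

>>> move_arm(targets=[{"travel": [0.0026, -0.0082, 0], "dr": [0, 0, 0], "claw": 0}, {"travel": [0.0018, -0.0084, 0], "dr": [0, 0, 0], "claw": 0}, {"travel": [0.0009, -0.0086, 0], "dr": [0, 0, 0], "claw": 0}, {"travel": [0, -0.0086, 0], "dr": [0, 0, 0], "claw": 0}, {"travel": [-0.0008, -0.0086, 0], "dr": [0, 0, 0], "claw": 0}, {"travel": [-0.0016, -0.0084, 0], "dr": [0, 0, 0], "claw": 0}, {"travel": [-0.0014, -0.005, 0], "dr": [0, 0, 0], "claw": 0}, {"travel": [0, 0, 0], "dr": [0, 0, 0], "claw": 0}, {"travel": [0, 0, 0], "dr": [0, 0, 0], "claw": 0}])

```text
time: 12.82
ee_pos: [0.5186, 0.0039, 0.139]
ee_rot: [0.001, 0.903, 0.431, 0.003]
ft_force: [15.0, 6.7, 0.2]
finger_gap: 0.0173
finger_force: 35.0
```

Run:
```python
from fit import *
s=sensors.read_state(); x=[.5398,0,-.1765]
p=inv(x,s["ee_pos"]); print(s["time"],p-[0,0,84],s["ft_force"],s["finger_gap"],s["finger_force"])
v=p[:2]-[-40,-85]; print("angle",np.arctan2(v[1],v[0])-np.arctan2(55,65),np.hypot(*v))
im,d=vision.camera("scene"); a=cv2.resize(im[180:310,220:400,::-1],None,fx=3.5,fy=3.5); cv2.imwrite("pics/s5.png",a)
im,d=vision.camera("wrist"); cv2.imwrite("pics/w5.png",im[:,:,::-1])
```

```text
12.825 [-21.50072939   0.08810099  55.02595519] [14.96823818  6.68897467  0.22697163] 0.017252095103360905 35.00056743621826
angle 0.6544578682899818 87.07587463244711
```

View pics/s5.png

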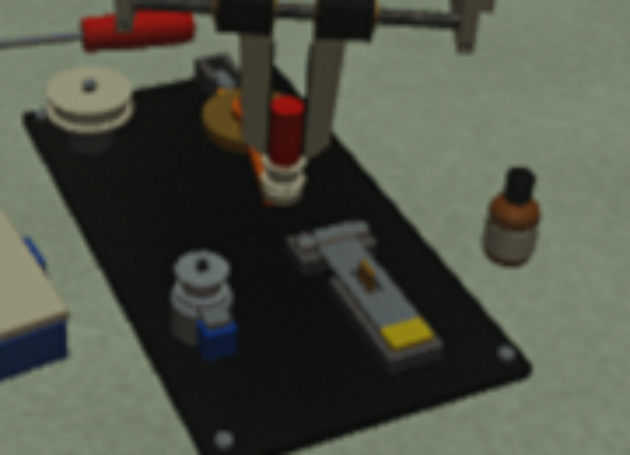

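View pics/w5.png

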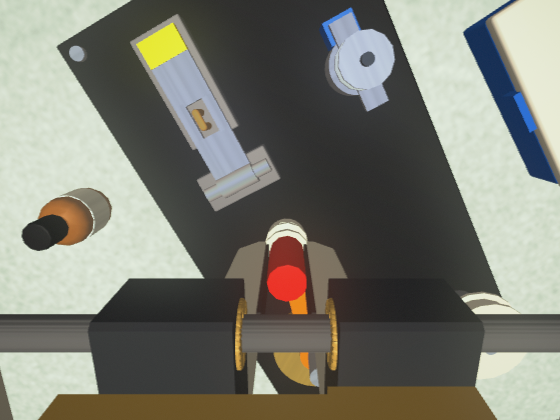

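The hasp is flat under its staple, with the yellow end at (408,333) in the scene crop. The post is gripped and held at about 0.65 rad, past the 0.55 click, with a steady force of about 16 N. The oil bottle, slide box and screwdriver show no sign of having moved, so I'm handing in.

```bash
python3 -c "
from plant import arm; print(arm.finish_job())"
```

```text
the job is handed in; nothing more can be done
None
```

The hasp lies flat over its staple, and the gripper was still holding the tensioner back at about 0.65 rad, past its click at 0.55, when I handed the job in; no verdict came back.

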